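# Park the measuring scoop at the end of its bent rail

### The job

The red hanger with the measuring scoop hangs by its ring on the bent steel rod. Slide it gently along the rod, round both corners, without straining the rod, and push it lightly but surely home against the black ball at the far end; then let go of it, leaving it resting against the ball. Leave the cup, the tub, the salt shaker and the ticket holder where they stand.

Things in the scene. Friction and masses are not known exactly. Their poses are not given: they have to be found in the camera images.
- rail: Fixed stand of a stiff bent steel rod with a free end. Origin: underside of the stand, under its post; x: along the rod's first leg, away from the post; y: to the left of that; z up. Dark base plate 130 x 100 x 12 mm. The rod is 8 mm thick; past the post it runs level, its centreline 150 mm above the table; the first leg is straight from x = 20 to x = 100 mm at y = 0.
- rail_corner (a point): Point on the rod's centreline where leg 1 ends (axes as the stand's). Here a round corner (radius 30 mm, 24 mm of rod) turns right by 45 degrees (31 to 59: bent by hand, different each time, not measured; sharpest half-way), then a 75 mm straight, then a like corner to the left by 45 (31 to 59), then the last straight, 105 mm, with the ball.
- stop: Black rubber ball, 28 mm across, fixed on the last straight of the rod, its centre (the origin) on the rod's centreline 50 to 100 mm past the end of the second corner. It may be turned any way about the vertical, so its axes mean nothing. It does not yield when pushed.
- hanger_ring (a point): Centre of the hanger's ring, of which the rod passes through the middle: red ring, 23 mm outside, 13 mm bore, 12 mm long along its x axis (the rod's direction); z up. It hangs loose, about 2.5 mm lower than the rod's centreline. When it rests against the ball its centre is 17 to 20 mm from the ball's centre.
- hanger_grip (a point): Centre of the hanger's grip, 36 mm above the ring's centre: an upright red round pin, 16 mm across, that runs from 15 to 55 mm above the ring's centre. Below the ring hang a strap and a steel measuring scoop, 40 mm across, centred, reaching 74 mm below the ring's centre. The loose hanger weighs about 90 g.
- cup_a: Small clear portion cup, 65 mm across, 33 mm tall, stands loose near the rail; origin at its underside. Leave alone.
- deli_a: Clear tub with blue lid, 86 x 78 x 59 mm, loose; origin at its underside. Leave alone.
- salt: Salt shaker, 44 mm across, 90 mm tall, loose; origin at its underside. Leave alone.
- tickets: Grey grooved ticket holder, 32 x 92 x 30 mm, loose; origin at its underside. Leave alone.
Mind the look-alikes: they are no part of the job. Leave any orange look-alike of the part that bears hanger_ring alone.

How it is judged:
By the outcome, as a careful person would: the job done as asked, in the order asked, and still so for the second after the job is handed in, with the robot touching nothing.
It also fails if it takes over 72 s, if anything falls off the work surface, if the arm or the gripper's body presses on something with over 40 N, if the wrist force passes 120 N, or if a joint passes its speed limit or range.

### The arm

A 6-joint arm with a two-finger parallel gripper is mounted at the origin on a cart in front of the work surface, level with it; the furniture and walls round the work are solid. World frame = base frame: x ahead of the robot, y to its left, z up, the work surface at z = 0. Lengths are in m, angles in rad, forces in N, time in s.
With the tool pointing down it reaches from about 0.3 to 0.875 m from the base axis. Payload 6.4 kg.
Tool frame: the origin (TCP) lies midway between the tips of the shut fingers; the grasp point (between the pads) lies 19 mm behind it; z points along the fingers, y is the line along which they close (so a half turn about z gives the same grasp; the last joint's range is limited). The gripper opens to 85 mm and grips with 20 to 120 N. Pads are 22 mm wide; open, the fingers measure 114 mm over their backs; the gripper's body (76 mm by 85 mm) begins 54 mm behind the grasp point. The pads swing forward as they close: fully open they stand 13 mm farther back than shut.
Start: joints at [1.129, 0.181, 1.607, -0, 1.354, -0.206], TCP at [0.134, 0.559, 0.231] pointing down, gripper open.
Joint ranges: [-2.99, 2.99], [-0.89, 2.07], [0.3, 2.58], [-1.14, 4.28], [0, 2.63], [-3.12, 3.12]. Speed limits (rad/s): [2.57, 2.57, 3.01, 3.14, 3.14, 3.14].

### API

Orientations are given as a unit quaternion [w, x, y, z].
In Python, from bench import ctrl gives the robot as it stands. The module is installed in compiled form; this text tells all that it offers.
- The arm moves only by the tool move_arm, never from a script. Its argument "plan" is one flat list of numbers, 6 for each row, row after row: the shift along the world's x, y, z in units of 50 mm (1.0 is 50 mm), then the turn, a rotation vector about the world's x, y, z in rad. A call has 1 to 10 rows; each row is the pose to reach, as a shift and turn from the pose commanded when the call began; what a row does not reach only later rows make up. A row lasts 1/8 s, in which the tool goes at most 62.5 mm and 10.7 degrees, less where a joint would pass 70% of its speed; a pose out of reach is approached as far as the arm can. A call with a gripper value outside its range is refused whole. "grip" is the finger opening in mm, from 0 to 85.4, set as the call begins (left out, the last holds). The fingers move at their own pace and stop on an object; the grip force is fixed at half the most. Time passes only in rows, so rows that repeat a pose let the fingers close. It gives the time, the measured TCP pose, the force, the opening and the grip force at its end, in the units of the state.
- ctrl.get_obs(): the state, without advancing time (a new reading comes with each control period).
- ctrl.camera(name): name is "scene" or "top"; returns a dict with "pixels" (384x512x3 uint8, red, green, blue), "fx", "fy", "cx", "cy" (pixels), "origin" and "attitude" of the camera in the world. Camera axes: x right, y down, z forward; pixel columns grow to the right and rows downward; lengths in m; the calibration is good to about 2 mm. A picture is of the moment at which its call begins. There is no depth.
- ctrl.hand_in(): hands the job in; it is judged then, once.
The state is a dict: "time_s": time; "q": joint angles; "dq": joint speeds; "joint_efforts": joint torques, N m; "eef_pos": TCP position; "eef_rot": TCP orientation; "wrist_force": force on the tool from outside, world axes, zero at the start; "torque": the same for the moment, N m; "opening": opening from 0.0 (shut) to 1.0 (fully open); "grasp_force": force on a finger pad.
Only numpy, scipy, OpenCV 4.12 (cv2) and the standard library are available. Lean on these libraries where they do the work, as an engineer would, in place of code of your own. Each camera call takes 0.05 s, during which the arm holds its last target. There are 200 camera calls.

## Working session

There is one attempt and no reset: what is moved stays moved. The work goes in short steps, Python scripts to look and compute and a tool call to move; the robot and the scene stay as the last step left them, time stands still between calls to the robot, and variables do not carry over. Pictures are saved under pics/ and viewed, at most 10 in all, crops included, and the job is handed in when it is done.

Besides the shell and the picture viewer there is one more tool, called after ">>>" as name(argument=value, ...), one argument or row to a line, values as JSON. move_arm: Moves the arm, as the interface text tells. Its arguments: {"type":"object","properties":{"plan":{"type":"array"},"grip":{"type":"number"}},"required":["plan"]}

```bash
mkdir -p pics; python3 - <<'E'
from bench import ctrl
import cv2,numpy as np
for n in("scene","top"):
    c=ctrl.camera(n);cv2.imwrite(f"pics/{n}0.png",c["pixels"][:,:,::-1])
    print(n,c["fx"],c["fy"],c["cx"],c["cy"],c["origin"],c["attitude"])
o=ctrl.get_obs();print(o)
E
```

```text
scene 357.96161460464185 357.96161460464185 256.07889871790877 189.45519106876586 [ 0.10960112 -0.48171455  0.80811651] [-0.33562893  0.86376743 -0.35140724  0.13331168]
top 373.2905380361586 373.2905380361586 253.37614072407538 192.28895339044607 [ 0.45186309 -0.05467505  0.97477589] [-0.01922245  0.70728366 -0.7063332   0.02176545]
{'time_s': 0.1, 'q': array([ 1.12872246e+00,  1.81458591e-01,  1.60788450e+00,  9.25926959e-06,
        1.35380277e+00, -2.06294839e-01]), 'dq': array([-3.67271442e-04, -2.82531283e-03, -1.54105503e-03, -6.83702023e-04,
       -7.13252123e-05,  9.82067634e-04]), 'joint_efforts': array([ 1.74521920e-04, -4.45881593e+01, -3.52235520e+01, -3.12315988e-04,
        4.26480139e-03, -8.20849266e-06]), 'eef_pos': array([0.13408597, 0.55864976, 0.23049019]), 'eef_rot': array([-2.51659402e-04,  1.17617590e-01,  9.93058659e-01, -7.34706868e-04]), 'wrist_force': array([ 0.05960498, -0.12544622, -0.26342606]), 'torque': array([ 0.06162921, -0.0244426 ,  0.03274499]), 'grasp_force': 0.0, 'opening': 1.001277800256302}
```

View pics/scene0.png

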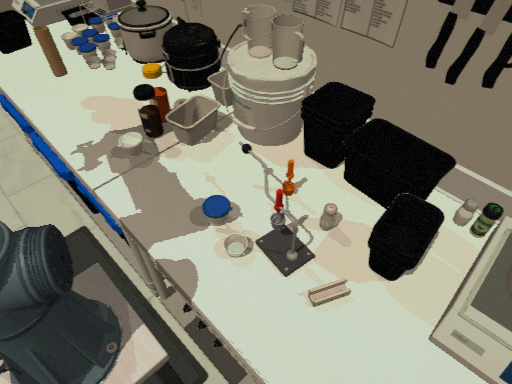

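View pics/top0.png

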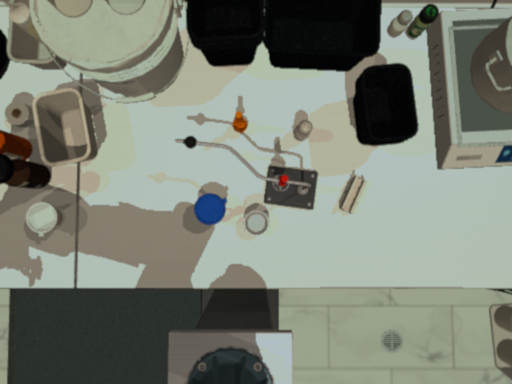

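The top view shows the rod from its post near (303,184) to the ball at (190,142). The red hanger is at (283,181) on leg 1, and an orange look-alike is at (240,123). I'll check both in an enlarged crop and measure the rod.

```bash
cat > h.py <<'E'
from bench import ctrl
import cv2,numpy as np
from scipy.spatial.transform import Rotation as R
def cam(n):
    c=ctrl.camera(n);w=c["attitude"];c["R"]=R.from_quat([w[1],w[2],w[3],w[0]]).as_matrix();return c
def ray(c,u,v):
    return c["R"]@np.array([(u-c["cx"])/c["fx"],(v-c["cy"])/c["fy"],1.])
def onz(c,u,v,z):
    d=ray(c,u,v);o=np.array(c["origin"]);return o+d*(z-o[2])/d[2]
def proj(c,p):
    q=c["R"].T@(np.array(p)-c["origin"]);return c["fx"]*q[0]/q[2]+c["cx"],c["fy"]*q[1]/q[2]+c["cy"]
def two(c1,p1,c2,p2):
    o1,o2=np.array(c1["origin"]),np.array(c2["origin"]);a,b=ray(c1,*p1),ray(c2,*p2)
    s=np.linalg.lstsq(np.c_[a,-b],o2-o1,rcond=None)[0];x,y=o1+a*s[0],o2+b*s[1]
    return (x+y)/2,np.linalg.norm(x-y)
def blobs(m,mn=8):
    n,l,s,ce=cv2.connectedComponentsWithStats(m.astype(np.uint8));return [(ce[i].round(1),s[i].tolist()) for i in range(1,n) if s[i][4]>=mn]
def red(c):
    h=cv2.cvtColor(c["pixels"],cv2.COLOR_RGB2HSV);return ((h[...,0]<5)|(h[...,0]>172))&(h[...,1]>150)&(h[...,2]>70)
E
python3 - <<'E'
from h import *
t=cam("top");s=cam("scene")
a=cv2.resize(t["pixels"][100:220,170:330],None,fx=5,fy=5,interpolation=cv2.INTER_CUBIC)[:,:,::-1]
b=cv2.resize(s["pixels"][135:285,230:350],None,fx=4,fy=4,interpolation=cv2.INTER_CUBIC)[:,:,::-1]
cv2.imwrite("pics/ct.png",a);cv2.imwrite("pics/cs.png",b)
for n,c in(("top",t),("scene",s)):
    r=red(c);print(n,"red",blobs(r))
    roi=np.zeros(r.shape,bool)
    if n=="top": roi[130:155,175:210]=1
    else: roi[140:158,235:256]=1
    k=(c["pixels"].max(2)<60)&roi;print("blk",blobs(k))
E
```

```text
top red [(array([283. , 179.9]), [279, 175, 9, 11, 73])]
blk [(array([189.9, 141.6]), [184, 137, 12, 11, 92])]
scene red [(array([278.5, 199.9]), [274, 189, 9, 23, 123])]
blk [(array([245.8, 147.8]), [242, 144, 9, 9, 61])]
```

View pics/ct.png

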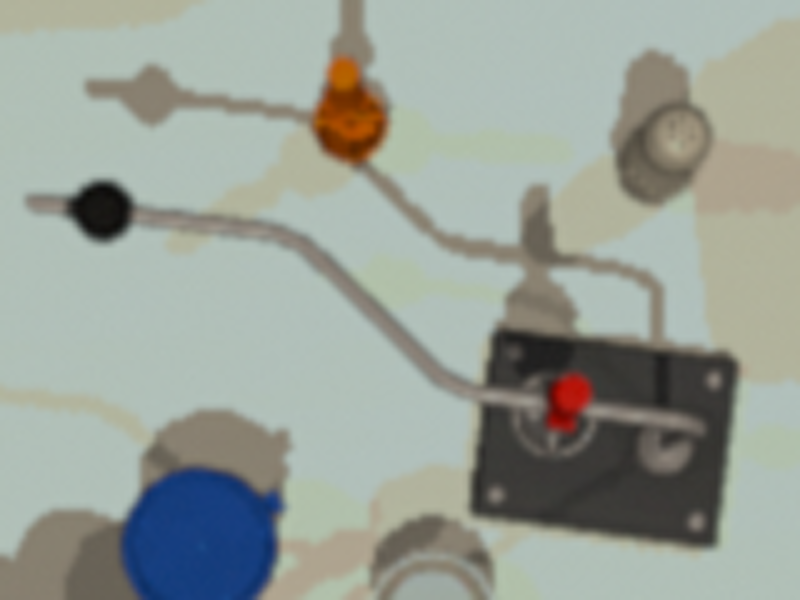

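View pics/cs.png

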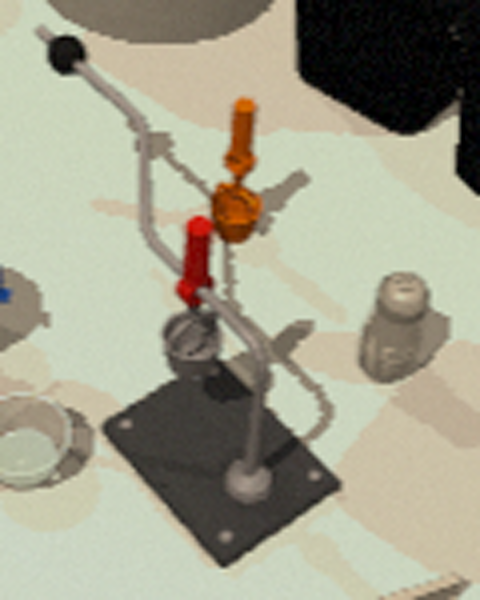

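The red hanger is on the rod, with its pin top at crop (572,392). The orange look-alike stands loose on the table at crop (350,120), not on the rod, so I leave it alone. Next I fit the legs and check the heights from two views.

```bash
python3 - <<'E'
from h import *
t=cam("top");s=cam("scene")
b,e=two(t,(189.9,141.6),s,(245.8,147.8));print("ball",b.round(4),e)
print("ball@.15",onz(t,189.9,141.6,.15).round(4))
p,e=two(t,(284.2,178.3),s,(230+200/4,135+225/4));print("pintop",p.round(4),e,"top@.2",onz(t,284,178.2,.2025).round(4))
g=cv2.cvtColor(t["pixels"],cv2.COLOR_RGB2GRAY).astype(np.float32)
def leg(a,c,sg,n=14):
    a,c=[np.array(q,float)/5+[169.6,99.6] for q in(a,c)];d=(c-a)/np.linalg.norm(c-a);nn=np.array([-d[1],d[0]]);w=np.arange(-4.5,4.6,.25);P=[]
    for f in np.linspace(0,1,n):
        m=a+f*(c-a);q=(m+w[:,None]*nn).astype(np.float32)
        v=cv2.remap(g,q[:,0],q[:,1],cv2.INTER_LINEAR).ravel()*sg
        v=np.clip(v-np.median(v)-.3*(v.max()-np.median(v)),0,None)
        P.append(onz(t,*(m+nn*(w*v).sum()/v.sum()),.15)[:2])
    P=np.array(P);m=P.mean(0);u=np.linalg.svd(P-m)[2][0];u*=np.sign(u@(P[-1]-P[0]))
    print(m.round(4),u.round(4),"yaw",np.degrees(np.arctan2(u[1],u[0])).round(1),"rms",((P-m)@[-u[1],u[0]]).std().round(5));return m,u
L=[leg((670,422),(600,412),1,8),leg((415,355),(325,265),-1),leg((260,229),(145,214),-1)]
def X(A,B):
    k=np.linalg.solve(np.c_[A[1],-B[1]],B[0]-A[0]);return A[0]+k[0]*A[1]
x1,x2=X(L[0],L[1]),X(L[1],L[2]);print("X",x1.round(4),x2.round(4),np.linalg.norm(x2-x1))
print("ball along/off",(b[:2]-x2)@L[2][1],(b[:2]-x2)@[-L[2][1][1],L[2][1][0]])
print("pin along from x1",(p[:2]-x1)@L[0][1],(p[:2]-x1)@[-L[0][1][1],L[0][1][0]])
print("orange top",onz(t,238.6,114.6,.13)[:2],"base",onz(t,240,124,.02)[:2])
E
```

```text
ball [0.613  0.0837 0.1502] 0.0008342962442086448
ball@.15 [0.6127 0.084  0.15  ]
pintop [ 0.5274 -0.1228  0.1994] 0.0032219512130321265 top@.2 [ 0.5261 -0.121   0.2025]
[ 0.5212 -0.1535] [0.1354 0.9908] yaw 82.2 rms 0.00013
[ 0.5689 -0.0366] [0.7021 0.7121] yaw 45.4 rms 0.00017
[0.6078 0.039 ] [0.1042 0.9946] yaw 84.0 rms 0.00047
X [ 0.532 -0.074] [ 0.6036 -0.0015] 0.10189956880628342
ball along/off 0.08575581008614895 -0.0004920115181279826
pin along from x1 -0.04889650596804735 -0.002007861888704739
orange top [ 0.67938408 -0.02356232] base [ 0.68434072 -0.02322261]
```

Two-view check passes: ball z is 0.150, pin top is about 0.20, and the corners are 37° right and 38.6° left. I'll move above the pin with the tool turned so the fingers close across leg 1.

>>> move_arm(
  plan=[0.6,-1.0,0.8,0,0,-0.11,1.2,-2.0,0.8,0,0,-0.22,1.8,-3.1,0.8,0,0,-0.33,2.4,-4.2,0.8,0,0,-0.44,3.0,-5.2,0.8,0,0,-0.55,3.6,-6.2,0.8,0,0,-0.66,4.2,-7.2,0.8,0,0,-0.77,4.8,-8.3,0.8,0,0,-0.88,5.4,-9.3,0.8,0,0,-0.99,6.0,-10.4,0.8,0,0,-1.1],
  grip=85,
)

```text
time_s: 1.55
eef_pos: [0.435, 0.0374, 0.2716]
eef_rot: [0.0, 0.621, 0.784, 0.0]
wrist_force: [2.0, 0.5, 0.8]
opening: 0.997
grasp_force: 0.0
```

>>> move_arm(
  plan=[0.6,-1.0,0,0,0,-0.11,1.2,-2.1,0,0,0,-0.22,1.83,-3.21,0,0,0,-0.33,1.83,-3.21,0,0,0,-0.371,1.83,-3.21,0,0,0,-0.371,1.83,-3.21,0,0,0,-0.371],
  grip=60,
)

```text
time_s: 2.3
eef_pos: [0.5255, -0.1206, 0.2713]
eef_rot: [-0.0, 0.753, 0.658, 0.0]
wrist_force: [0.4, -0.5, -0.5]
opening: 0.699
grasp_force: 0.0
```

```bash
python3 - <<'E'
from h import *
o=ctrl.get_obs();print(o["time_s"],o["eef_pos"].round(4),o["eef_rot"].round(4),o["wrist_force"].round(2),o["opening"],o["q"].round(3))
E
```

```text
2.3 [ 0.5255 -0.1206  0.2713] [-1.00e-04  7.53e-01  6.58e-01  0.00e+00] [ 0.44 -0.51 -0.46] 0.6993936357485211 [-0.446  0.068  1.65   0.     1.423 -0.312]
```

>>> move_arm(
  plan=[0,-0.02,-0.4,0,0,0,0,-0.02,-0.9,0,0,0,0,-0.02,-1.3,0,0,0,0,-0.02,-1.7,0,0,0,0,-0.02,-1.95,0,0,0,0,-0.02,-2.06,0,0,0,0,-0.02,-2.06,0,0,0,0,-0.02,-2.06,0,0,0],
  grip=40,
)

```text
time_s: 3.3
eef_pos: [0.5262, -0.1225, 0.1691]
eef_rot: [0.001, 0.753, 0.657, 0.0]
wrist_force: [-0.0, -0.3, 0.3]
opening: 0.468
grasp_force: 0.0
```

```bash
python3 - <<'E'
from h import *
t=cam("top");s=cam("scene")
a=cv2.resize(t["pixels"][130:220,240:330],None,fx=4.5,fy=4.5)[:,:,::-1]
b=cv2.resize(s["pixels"][160:250,230:320],None,fx=4.5,fy=4.5)[:,:,::-1]
cv2.imwrite("pics/g1.png",np.hstack([a[:400,:400],b[:400,:400]]))
o=ctrl.get_obs();print(o["time_s"],o["eef_pos"].round(4),o["wrist_force"].round(2),o["opening"])
E
```

```text
3.4 [ 0.5262 -0.1225  0.169 ] [-0.01  0.36  0.87] 0.46984168933393133
```

View pics/g1.png

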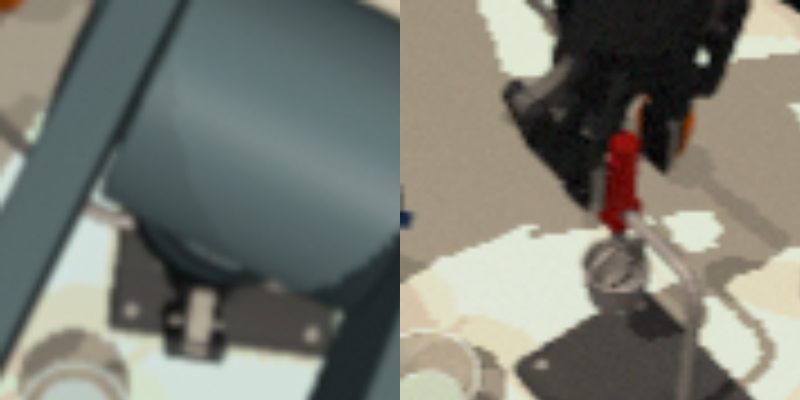

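The pin (crop (622,170)) stands between the two fingers, so I'll close.

>>> move_arm(
  plan=[0,0,0,0,0,0,0,0,0,0,0,0,0,0,0,0,0,0,0,0,0,0,0,0,0,0,0,0,0,0,0,0,0,0,0,0],
  grip=8,
)

```text
time_s: 4.15
eef_pos: [0.5261, -0.1224, 0.1687]
eef_rot: [0.0, 0.754, 0.657, 0.0]
wrist_force: [0.0, -0.3, 4.3]
opening: 0.171
grasp_force: 58.6
```

>>> move_arm(
  plan=[0,0,0.03,0,0,0,0,0,0.05,0,0,0,0,0,0.05,0,0,0,0,0,0.05,0,0,0],
)

```text
time_s: 4.65
eef_pos: [0.5256, -0.1222, 0.1705]
eef_rot: [-0.0, 0.754, 0.657, -0.0]
wrist_force: [-0.3, 1.1, -0.5]
opening: 0.168
grasp_force: 58.4
```

```bash
cat > path.py <<'E'
import numpy as np
x1=np.array([.532,-.074]);x2=np.array([.6036,-.0015]);Y=np.radians([82.2,45.4,84.0])
ball=np.array([.6127,.0840])
def corner(a,b):
    f=np.linspace(0,1,241);th=a+(b-a)*(f-np.sin(2*np.pi*f)/(2*np.pi)) 
    d=np.c_[np.cos(th),np.sin(th)]*.0001;p=np.cumsum(d,0);e=p[-1]
    k=np.linalg.solve(np.c_[[np.cos(a),np.sin(a)],[np.cos(b),np.sin(b)]],e);return p,th,k[0]
P=[];T=[]
u=[np.array([np.cos(y),np.sin(y)]) for y in Y]
c1,t1,k1=corner(Y[0],Y[1]);c2,t2,k2=corner(Y[1],Y[2])
def line(a,b,y):
    n=int(np.linalg.norm(b-a)/.0001);P.append(np.linspace(a,b,n));T.append(np.full(n,y))
line(x1-u[0]*.08,x1-u[0]*k1,Y[0]);P.append(c1+x1-u[0]*k1);T.append(t1)
line(x1+u[1]*k1,x2-u[1]*k2,Y[1]);P.append(c2+x2-u[1]*k2);T.append(t2)
line(x2+u[2]*k2,x2+u[2]*.1,Y[2])
P=np.vstack(P);T=np.hstack(T)
s=np.r_[0,np.cumsum(np.linalg.norm(np.diff(P,axis=0),axis=1))]
def at(v):return np.array([np.interp(v,s,P[:,0]),np.interp(v,s,P[:,1])]),np.interp(v,s,T)
def near(p):return s[np.argmin(np.linalg.norm(P-p,axis=1))]
def off(p,v):
    _,t=at(v);return (np.array(p)-at(v)[0])@[-np.sin(t),np.cos(t)]
E
python3 - <<'E'
from path import *
s0=near([.5256,-.1222]);print("s0",s0,"off",off([.5256,-.1222],s0),"corner s",near(x1-u[0]*k1),near(x1+u[1]*k1),near(x2-u[1]*k2),near(x2+u[2]*k2),"ball",near(ball))
v=s0
for b in range(8):
    p0,t0=at(v);row=[]
    for i in range(1,11):
        p,t=at(v+i*.0024);row.append("%.3f %.3f %.3f"%(*((p-p0)/.05),t-t0))
    print(b,"|".join(row));v+=.024
E
```

```text
s0 0.03138502457223939 off -0.0002007044123161696 corner s 0.06768335970051594 0.09178335970051595 0.1690181855442526 0.19311818554425214 ball 0.2667487071214693
0 0.007 0.048 0.000|0.013 0.095 0.000|0.020 0.143 0.000|0.026 0.190 0.000|0.033 0.238 0.000|0.039 0.285 0.000|0.046 0.333 0.000|0.052 0.380 0.000|0.059 0.428 0.000|0.065 0.476 0.000
1 0.007 0.048 0.000|0.013 0.095 0.000|0.020 0.143 0.000|0.026 0.190 0.000|0.033 0.238 0.000|0.039 0.285 -0.002|0.046 0.333 -0.024|0.055 0.380 -0.082|0.068 0.426 -0.178|0.085 0.471 -0.300
2 0.023 0.042 -0.126|0.051 0.081 -0.232|0.082 0.118 -0.303|0.115 0.152 -0.336|0.149 0.187 -0.342|0.183 0.221 -0.342|0.216 0.255 -0.342|0.250 0.289 -0.342|0.284 0.323 -0.342|0.318 0.357 -0.342
3 0.034 0.034 0.000|0.067 0.068 0.000|0.101 0.102 0.000|0.135 0.137 0.000|0.169 0.171 0.000|0.202 0.205 0.000|0.236 0.239 0.000|0.270 0.273 0.000|0.304 0.307 0.000|0.337 0.341 0.000
4 0.034 0.034 0.000|0.067 0.068 0.000|0.101 0.102 0.000|0.135 0.137 0.000|0.169 0.171 0.000|0.202 0.205 0.000|0.236 0.239 0.000|0.270 0.273 0.000|0.304 0.307 0.000|0.337 0.341 0.000
5 0.034 0.034 0.000|0.067 0.068 0.000|0.101 0.102 0.000|0.135 0.137 0.000|0.169 0.171 0.000|0.202 0.205 0.000|0.236 0.239 0.000|0.270 0.273 0.001|0.303 0.308 0.018|0.336 0.343 0.069
6 0.030 0.038 0.092|0.055 0.079 0.216|0.075 0.122 0.349|0.089 0.168 0.467|0.098 0.215 0.551|0.104 0.263 0.593|0.109 0.311 0.604|0.115 0.358 0.605|0.120 0.406 0.605|0.125 0.454 0.605
7 0.005 0.048 0.000|0.010 0.095 0.000|0.015 0.143 0.000|0.020 0.191 0.000|0.025 0.239 0.000|0.030 0.286 0.000|0.035 0.334 0.000|0.040 0.382 0.000|0.045 0.430 0.000|0.050 0.477 0.000
```

>>> move_arm(
  plan=[0.007,0.048,0,0,0,0,0.013,0.095,0,0,0,0,0.02,0.143,0,0,0,0,0.026,0.19,0,0,0,0,0.033,0.238,0,0,0,0,0.039,0.285,0,0,0,0,0.046,0.333,0,0,0,0,0.052,0.38,0,0,0,0,0.059,0.428,0,0,0,0,0.065,0.476,0,0,0,0],
)

```text
time_s: 5.9
eef_pos: [0.529, -0.0983, 0.1708]
eef_rot: [-0.0, 0.754, 0.657, -0.0]
wrist_force: [-0.7, 0.0, -1.4]
opening: 0.172
grasp_force: 58.4
```

>>> move_arm(
  plan=[0.007,0.048,0,0,0,0,0.013,0.095,0,0,0,0,0.02,0.143,0,0,0,0,0.026,0.19,0,0,0,0,0.033,0.238,0,0,0,0,0.039,0.285,0,0,0,-0.01,0.046,0.333,0,0,0,-0.03,0.05,0.357,0,0,0,-0.055,0.055,0.38,0,0,0,-0.085,0.055,0.38,0,0,0,-0.085],
)

```text
time_s: 7.15
eef_pos: [0.5318, -0.0794, 0.1708]
eef_rot: [0.0, 0.781, 0.625, -0.0]
wrist_force: [0.4, 0.4, -0.4]
opening: 0.172
grasp_force: 58.4
```

```bash
python3 - <<'E'
from h import *
from path import *
o=ctrl.get_obs();p=o["eef_pos"];v=near(p[:2]);print(p.round(4),o["eef_rot"].round(4),o["wrist_force"].round(2),o["torque"].round(3),v,off(p[:2],v))
v=.07438+0
v=near(at(.03138+.024+.0192)[0]);p0,t0=at(v)
print("|".join("%.3f %.3f %.3f"%(*((at(v+i*.0018)[0]-p0)/.05),at(v+i*.0018)[1]-t0) for i in range(1,15)))
E
```

```text
[ 0.5318 -0.0794  0.1708] [ 0.      0.7809  0.6246 -0.    ] [ 0.36  0.36 -0.41] [ 0.023 -0.014 -0.023] 0.07468335970051594 -0.00034136595512158176
0.009 0.035 -0.069|0.021 0.069 -0.155|0.035 0.102 -0.250|0.053 0.133 -0.344|0.074 0.163 -0.427|0.096 0.191 -0.491|0.121 0.217 -0.533|0.145 0.243 -0.554|0.171 0.269 -0.560|0.196 0.295 -0.560|0.221 0.320 -0.560|0.247 0.346 -0.560|0.272 0.371 -0.560|0.297 0.397 -0.560
```

Forces are near zero and the ring is centred. Now round corner 1.

>>> move_arm(
  plan=[0.009,0.035,0,0,0,-0.069,0.021,0.069,0,0,0,-0.155,0.035,0.102,0,0,0,-0.25,0.044,0.118,0,0,0,-0.297,0.053,0.133,0,0,0,-0.344,0.053,0.133,0,0,0,-0.344],
)

```text
time_s: 7.9
eef_pos: [0.5344, -0.0728, 0.1708]
eef_rot: [-0.0, 0.876, 0.482, -0.0]
wrist_force: [-1.3, 0.1, -0.4]
opening: 0.17
grasp_force: 58.4
```

>>> move_arm(
  plan=[0.021,0.03,0,0,0,-0.083,0.043,0.058,0,0,0,-0.147,0.068,0.084,0,0,0,-0.189,0.092,0.11,0,0,0,-0.21,0.118,0.136,0,0,0,-0.216,0.143,0.162,0,0,0,-0.216,0.168,0.187,0,0,0,-0.216,0.194,0.213,0,0,0,-0.216,0.219,0.238,0,0,0,-0.216,0.219,0.238,0,0,0,-0.216],
)

```text
time_s: 9.15
eef_pos: [0.5454, -0.0608, 0.1708]
eef_rot: [0.0, 0.923, 0.385, -0.0]
wrist_force: [-0.5, -0.6, -0.5]
opening: 0.17
grasp_force: 58.4
```

```bash
python3 - <<'E'
from h import *
from path import *
o=ctrl.get_obs();p=o["eef_pos"];v=near(p[:2]);r=o["eef_rot"];print(p.round(4),"yaw",np.degrees(2*np.arctan2(r[2],r[1])),np.degrees(at(v)[1]),o["wrist_force"].round(2),o["torque"].round(3),v,off(p[:2],v))
E
```

```text
[ 0.5454 -0.0608  0.1708] yaw 45.268958092617346 45.4 [-0.47 -0.6  -0.47] [-0.006  0.005 -0.04 ] 0.09829472634103825 -0.00029466166033839837
```

>>> move_arm(
  plan=[0.046,0.047,0,0,0,0,0.093,0.094,0,0,0,0,0.139,0.141,0,0,0,0,0.185,0.188,0,0,0,0,0.232,0.235,0,0,0,0,0.278,0.282,0,0,0,0,0.324,0.329,0,0,0,0,0.37,0.376,0,0,0,0,0.417,0.423,0,0,0,0,0.463,0.47,0,0,0,0],
)

```text
time_s: 10.4
eef_pos: [0.5686, -0.0373, 0.1708]
eef_rot: [-0.0, 0.923, 0.385, -0.0]
wrist_force: [0.5, 0.1, -0.6]
opening: 0.174
grasp_force: 58.4
```

>>> move_arm(
  plan=[0.046,0.047,0,0,0,0,0.093,0.094,0,0,0,0,0.139,0.141,0,0,0,0,0.185,0.188,0,0,0,0,0.232,0.235,0,0,0,0,0.278,0.282,0,0,0,0,0.324,0.329,0,0,0,0,0.37,0.376,0,0,0,0,0.417,0.423,0,0,0,0,0.417,0.423,0,0,0,0],
)

```text
time_s: 11.65
eef_pos: [0.5895, -0.0161, 0.1708]
eef_rot: [-0.0, 0.923, 0.385, 0.0]
wrist_force: [-0.3, 0.1, -0.7]
opening: 0.166
grasp_force: 58.4
```

```bash
python3 - <<'E'
from h import *
from path import *
o=ctrl.get_obs();p=o["eef_pos"];v=near(p[:2]);r=o["eef_rot"];print(p.round(4),"yaw",np.degrees(2*np.arctan2(r[2],r[1])),np.degrees(at(v)[1]),o["wrist_force"].round(2),o["torque"].round(3),v,off(p[:2],v))
p0,t0=at(v)
print("|".join("%.3f %.3f %.3f"%(*((at(v+i*.002)[0]-p0)/.05),at(v+i*.002)[1]-t0) for i in range(1,21)))
E
```

```text
[ 0.5895 -0.0161  0.1708] yaw 45.266151241656054 45.4 [-0.26  0.09 -0.73] [ 0.05  -0.041 -0.015] 0.16110437070423259 -0.00019589752259641555
0.028 0.028 0.000|0.056 0.057 0.000|0.084 0.085 0.000|0.112 0.114 0.000|0.141 0.142 0.002|0.168 0.171 0.019|0.195 0.201 0.061|0.221 0.232 0.131|0.243 0.265 0.226|0.262 0.300 0.336|0.277 0.337 0.446|0.288 0.375 0.541|0.296 0.415 0.612|0.302 0.454 0.654|0.306 0.494 0.671|0.310 0.534 0.674|0.315 0.573 0.674|0.319 0.613 0.674|0.323 0.653 0.674|0.327 0.693 0.674
```

>>> move_arm(
  plan=[0.028,0.028,0,0,0,0,0.056,0.057,0,0,0,0,0.084,0.085,0,0,0,0,0.112,0.114,0,0,0,0,0.141,0.142,0,0,0,0.005,0.168,0.171,0,0,0,0.022,0.195,0.201,0,0,0,0.062,0.221,0.232,0,0,0,0.131,0.232,0.249,0,0,0,0.18,0.243,0.265,0,0,0,0.226],
)

```text
time_s: 12.9
eef_pos: [0.6014, -0.0029, 0.1707]
eef_rot: [-0.0, 0.873, 0.488, -0.0]
wrist_force: [-0.5, 0.2, -1.3]
opening: 0.168
grasp_force: 58.4
```

>>> move_arm(
  plan=[0.01,0.018,0,0,0,0.055,0.019,0.035,0,0,0,0.11,0.027,0.053,0,0,0,0.165,0.034,0.072,0,0,0,0.22,0.034,0.072,0,0,0,0.22],
)

```text
time_s: 13.52
eef_pos: [0.6032, 0.0007, 0.1707]
eef_rot: [-0.0, 0.815, 0.58, -0.0]
wrist_force: [-0.3, 0.4, -1.3]
opening: 0.168
grasp_force: 58.4
```

Forces stay about 1 N; finishing corner 2.

>>> move_arm(
  plan=[0.011,0.038,0,0,0,0.095,0.019,0.078,0,0,0,0.166,0.025,0.117,0,0,0,0.208,0.029,0.157,0,0,0,0.225,0.033,0.197,0,0,0,0.228,0.038,0.236,0,0,0,0.228,0.042,0.276,0,0,0,0.228,0.046,0.316,0,0,0,0.228,0.05,0.356,0,0,0,0.228,0.05,0.356,0,0,0,0.228],
)

```text
time_s: 14.78
eef_pos: [0.6057, 0.0186, 0.1708]
eef_rot: [-0.0, 0.744, 0.668, -0.0]
wrist_force: [0.2, 0.2, -0.9]
opening: 0.169
grasp_force: 58.5
```

```bash
python3 - <<'E'
from h import *
from path import *
o=ctrl.get_obs();p=o["eef_pos"];v=near(p[:2]);r=o["eef_rot"];print(p.round(4),"yaw",np.degrees(2*np.arctan2(r[2],r[1])),np.degrees(at(v)[1]),o["wrist_force"].round(2),o["torque"].round(3),v,off(p[:2],v),"to ball",near(ball)-v)
E
```

```text
[0.6057 0.0186 0.1708] yaw 83.88073372801315 84.0 [ 0.18  0.16 -0.87] [ 0.02   0.021 -0.078] 0.20093203681367136 3.0184695445189233e-05 to ball 0.06581667030779795
```

>>> move_arm(
  plan=[0.008,0.076,0,0,0,0,0.016,0.151,0,0,0,0,0.024,0.227,0,0,0,0,0.032,0.302,0,0,0,0,0.04,0.378,0,0,0,0,0.048,0.454,0,0,0,0,0.056,0.529,0,0,0,0,0.063,0.605,0,0,0,0,0.071,0.68,0,0,0,0,0.079,0.756,0,0,0,0],
)

```text
time_s: 16.02
eef_pos: [0.6097, 0.0564, 0.1708]
eef_rot: [0.0, 0.744, 0.668, 0.0]
wrist_force: [-0.2, -0.2, -1.6]
opening: 0.17
grasp_force: 58.5
```

>>> move_arm(
  plan=[0.003,0.03,0,0,0,0,0.006,0.06,0,0,0,0,0.008,0.08,0,0,0,0,0.01,0.1,0,0,0,0,0.012,0.12,0,0,0,0,0.012,0.12,0,0,0,0],
)

```text
time_s: 16.77
eef_pos: [0.6103, 0.0622, 0.1708]
eef_rot: [-0.0, 0.744, 0.668, -0.0]
wrist_force: [-1.0, 0.4, -0.6]
opening: 0.168
grasp_force: 58.5
```

>>> move_arm(
  plan=[0.001,0.01,0,0,0,0,0.002,0.02,0,0,0,0,0.003,0.03,0,0,0,0,0.004,0.04,0,0,0,0,0.004,0.04,0,0,0,0],
)

```text
time_s: 17.4
eef_pos: [0.6105, 0.0642, 0.1708]
eef_rot: [0.0, 0.744, 0.668, -0.0]
wrist_force: [-0.3, 0.0, -0.6]
opening: 0.167
grasp_force: 58.5
```

>>> move_arm(
  plan=[0.001,0.01,0,0,0,0,0.002,0.02,0,0,0,0,0.002,0.02,0,0,0,0],
)

```text
time_s: 17.77
eef_pos: [0.6105, 0.0646, 0.1708]
eef_rot: [0.0, 0.744, 0.668, -0.0]
wrist_force: [-0.6, -4.3, -0.7]
opening: 0.169
grasp_force: 58.5
```

>>> move_arm(
  plan=[0.001,0.01,0,0,0,0,0.002,0.02,0,0,0,0,0.002,0.02,0,0,0,0],
)

```text
time_s: 18.15
eef_pos: [0.6106, 0.065, 0.1708]
eef_rot: [0.001, 0.744, 0.668, -0.001]
wrist_force: [-1.4, -7.1, -1.2]
opening: 0.171
grasp_force: 58.5
```

Contact at 7 N. The ring hangs lower when free, so I'll back off slightly, lower it onto the rod, then press lightly again before releasing.

>>> move_arm(
  plan=[-0.003,-0.03,0,0,0,0,-0.004,-0.045,-0.01,0,0,0,-0.004,-0.045,-0.025,0,0,0,-0.004,-0.045,-0.036,0,0,0,-0.004,-0.045,-0.036,0,0,0],
)

```text
time_s: 18.77
eef_pos: [0.6107, 0.0639, 0.1692]
eef_rot: [0.0, 0.744, 0.668, 0.0]
wrist_force: [0.2, -3.4, 2.5]
opening: 0.169
grasp_force: 58.8
```

>>> move_arm(
  plan=[0.001,0.01,0,0,0,0,0.001,0.01,0,0,0,0],
)

```text
time_s: 19.02
eef_pos: [0.6107, 0.0641, 0.1692]
eef_rot: [0.0, 0.744, 0.668, -0.0]
wrist_force: [-0.4, -4.8, 2.7]
opening: 0.167
grasp_force: 58.8
```

>>> move_arm(
  plan=[0,0,0,0,0,0,0,0,0,0,0,0,0,0,0,0,0,0,0,0,0,0,0,0,0,0,0,0,0,0,0,0,0,0,0,0],
  grip=45,
)

```text
time_s: 19.77
eef_pos: [0.6105, 0.0645, 0.169]
eef_rot: [-0.0, 0.744, 0.668, 0.0]
wrist_force: [-0.2, 0.0, 0.4]
opening: 0.528
grasp_force: 0.0
```

```bash
python3 - <<'E'
from h import *
s=cam("scene");t=cam("top")
a=cv2.resize(s["pixels"][105:195,215:315],None,fx=6,fy=6,interpolation=cv2.INTER_CUBIC)[:,:,::-1];cv2.imwrite("pics/r1.png",a)
print(blobs(red(s)),blobs(red(t)));o=ctrl.get_obs();print(o["eef_pos"],o["wrist_force"],o["opening"])
E
```

```text
[(array([250.3, 146.5]), [247, 136, 8, 22, 87])] []
[0.61049513 0.06442859 0.16896627] [0.54435563 1.24973831 0.70012896] 0.5275974364811268
```

View pics/r1.png

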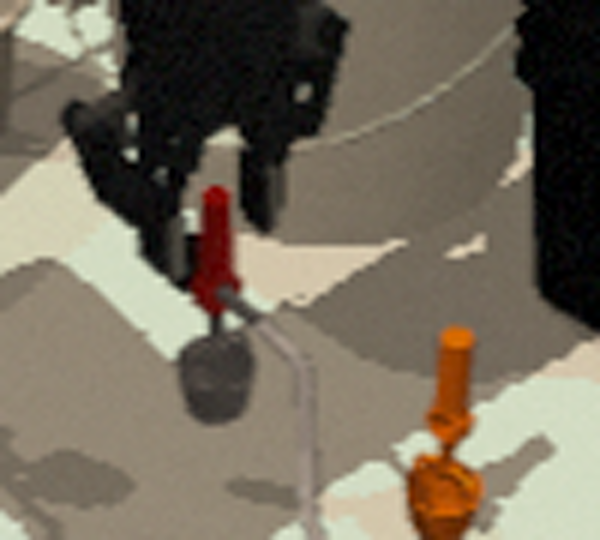

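The pin stands free and upright at crop (215,240) between the open fingers. I'll lift straight up, then retreat.

>>> move_arm(
  plan=[0,0,0.15,0,0,0,0,0,0.3,0,0,0,0,0,0.5,0,0,0,0,0,0.8,0,0,0,0,0,1.2,0,0,0,0,0,1.6,0,0,0,0,0,2.0,0,0,0,0,0,2.0,0,0,0],
)

```text
time_s: 20.88
eef_pos: [0.6117, 0.0644, 0.2718]
eef_rot: [0.002, 0.744, 0.668, 0.002]
wrist_force: [-0.1, -0.0, 0.0]
opening: 0.524
grasp_force: 0.0
```

>>> move_arm(
  plan=[-0.5,0,0,0,0,0,-1.2,0,0,0,0,0,-2,0,0,0,0,0,-3,0,0,0,0,0,-3.8,0,0,0,0,0,-4.2,0,0,0,0,0,-4.2,0,0,0,0,0,-4.2,0,0,0,0,0],
)

```text
time_s: 21.88
eef_pos: [0.4011, 0.0644, 0.2689]
eef_rot: [0.0, 0.744, 0.668, 0.0]
wrist_force: [0.9, -0.3, 0.1]
opening: 0.527
grasp_force: 0.0
```

```bash
python3 - <<'E'
from h import *
s=cam("scene");t=cam("top")
a=cv2.resize(s["pixels"][120:210,215:315],None,fx=4,fy=4,interpolation=cv2.INTER_CUBIC)[:,:,::-1]
b=cv2.resize(t["pixels"][100:190,160:260],None,fx=4,fy=4,interpolation=cv2.INTER_CUBIC)[:,:,::-1]
cv2.imwrite("pics/f1.png",np.hstack([a,b]))
r1,r2=blobs(red(s)),blobs(red(t));print(r1,r2);o=ctrl.get_obs();print(o["time_s"],o["eef_pos"],o["wrist_force"])
print("pin@.19",[onz(t,*r[0],.19) for r in r2])
E
```

```text
[(array([250.3, 146.5]), [247, 136, 8, 22, 87])] [(array([197.3, 140.5]), [192, 135, 11, 13, 68])]
21.975 [0.40114287 0.06433151 0.26885371] [-0.03544692 -0.57179747  0.49531343]
pin@.19 [array([0.60731044, 0.06164883, 0.19      ])]
```

View pics/f1.png

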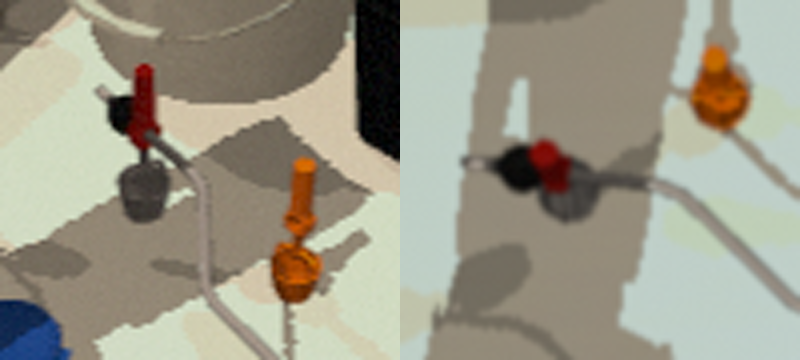

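```bash
python3 - <<'E'
from h import *
from path import *
t=cam("top");s=cam("scene")
p=onz(t,195.5,137.8,.2)
for n,q in(("pin top",p),("ring",onz(t,199.3,144.5,.155))):print(n,q.round(4),"gap to ball centre",near(ball)-near(q[:2]),off(q[:2],near(q[:2])))
b,e=two(t,(195.5,137.8),s,(215+144/4,120+68/4));print(b,e)
g=[proj(t,[*at(near(ball)-d)[0],z]) for d,z in((.0185,.2025),(.0185,.16),(.022,.16))];print(np.round(g,1))
E
```

```text
pin top [0.611 0.064 0.2  ] gap to ball centre 0.020035516075432913 -0.0005491699402792173
ring [0.6053 0.0623 0.155 ] gap to ball centre 0.022339600424107736 0.004975589641129504
[0.61216672 0.06266967 0.20124225] 0.003574585486776406
[[194.5 137.7]
 [197.5 141.7]
 [199.1 141.8]]
```

```bash
python3 -c "
from bench import ctrl
print(ctrl.hand_in())"
```

```text
the job is handed in; nothing more can be done
None
```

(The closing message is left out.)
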